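Tap the jammed brake levers out of the polishing barrel and rack them

TASK

Nickel brake levers are jammed in the neck of the clear polishing barrel. Turn the tilt knob clockwise until its pointer stands at the dotted pour mark, then tap the side of the barrel with the fingers until every lever has come out and down the chute, never reaching for a lever that is still in the neck. Finally turn the knob back to the level mark and lay all the levers across both rails of the drying rack, not touching one another, without disturbing the other things on the bench.

Things in the scene. Friction and masses are not known exactly. Their poses are not given: they have to be found in the camera images.
- machine: bench-mounted tilting polishing barrel, green cast frame, fixed. Origin on the bench under the trunnions; z up; mouth, chute and tray towards +y; tilt knob on the -x side. Frame plates at x = +-94 mm, up to z 227. Slippery steel chute, 112 mm wide, 20 mm sides, 26 mm fin down its middle, runs from y 85, z 114 to y 234, z 14 mm. From above, levers can be gripped beyond y 242 mm.
- barrel: clear hexagonal barrel, axis along its own y, mouth at +y. Origin on the axis 45 mm behind the trunnions (205 mm above the bench). Body 118 mm across flats; neck y 120 to 195, 66 mm across flats outside, 58 inside, corners at its sides (+-x). Each quick side tap swings the neck about 10 mm (5 N, 14 N m/rad), it springs back, and tilted levers creep 2 to 15 mm; 4 to 40 taps empty it.
- mouth (a point): centre of the barrel's mouth, at the end of the neck, on the axis; axes as the barrel's. Level, it is 150 mm out from the trunnions and 205 mm above the bench; at the pour mark about 136 mm out and 137 mm up.
- neck_mid (a point): on the axis in the middle of the 75 mm long neck; axes as the barrel's. The neck's outer side corners, where to tap, are 38 mm either side of it along x; near the mouth end there is most room for the gripper beside the wider body.
- tilt_knob (a joint): angle of the tilt knob, rad: 0 with the pointer at the level mark, growing clockwise seen from above; the pour mark (long line with a dot) is at 1.9. Range -0.2 to 2.1. Works the cradle through a worm, mouth down by a quarter of the knob's angle; it stays where it is left (friction 0.2 N m plus the load).
- tilt_knob_grip (a point): on the knob's vertical axis, 30 mm above its underside, 272 mm above the bench: where to grip. The grip is an upright black bar 46 long, 16 wide, its top 10 mm above this point, standing on a 48 mm disc, its foot 23 mm below. It turns with the knob: bar along its own x, white pointer at -x. The level mark points to the machine's -x. White dial plate 92 mm across below.
- tray: low white catch tray with a dark mat, fixed, at the foot of the chute, centre about 335 mm from the machine's origin along its y. 260 (x) by 220 (y) mm, floor 4 mm and rim 12 mm above the bench. Origin under its centre. Levers come to rest here flat, often side by side; slide a hemmed-in one lengthwise with closed fingertips to get room to grip it.
- rack: loose wooden drying rack, about 0.5 kg, two parallel rails along its x: 240 mm long, 10 mm wide, centres at y = +-29 mm, tops 50 mm above its underside, with a clear gap of 48 mm between them (34 mm high feet only at x = +-105). Origin under its centre. A lever lies across both rails, along the rack's y, its origin 54.5 mm above the rack's.
- lever1: nickel-plated flat brake lever, may be absent (2 to 4 are there). 88 mm long (x), bar 14 mm wide (y), 9 mm thick (z), a 17 mm round eye at the +x end; 64 to 100 g. Origin at mid-length, mid-thickness. Starts inside the barrel's neck, along its axis, and stays there even when tilted until tapped; lying in the tray its origin is about 8.5 mm above the bench.
- lever2: nickel-plated flat brake lever, may be absent (2 to 4 are there). 88 mm long (x), bar 14 mm wide (y), 9 mm thick (z), a 17 mm round eye at the +x end; 64 to 100 g. Origin at mid-length, mid-thickness. Starts inside the barrel's neck, along its axis, and stays there even when tilted until tapped; lying in the tray its origin is about 8.5 mm above the bench.
- lever3: nickel-plated flat brake lever, may be absent (2 to 4 are there). 88 mm long (x), bar 14 mm wide (y), 9 mm thick (z), a 17 mm round eye at the +x end; 64 to 100 g. Origin at mid-length, mid-thickness. Starts inside the barrel's neck, along its axis, and stays there even when tilted until tapped; lying in the tray its origin is about 8.5 mm above the bench.
- lever4: nickel-plated flat brake lever, may be absent (2 to 4 are there). 88 mm long (x), bar 14 mm wide (y), 9 mm thick (z), a 17 mm round eye at the +x end; 64 to 100 g. Origin at mid-length, mid-thickness. Starts inside the barrel's neck, along its axis, and stays there even when tilted until tapped; lying in the tray its origin is about 8.5 mm above the bench.
- crank_boss: bystander: blue enamelled flanged crank boss, 68 mm across, 50 mm high, origin under its centre
- boxwood_knob: bystander: turned boxwood knob, 52 mm across, 67 mm high, standing, origin under its centre
- speed_dial: bystander: rusty cast speed dial, disc 96 mm across, 22 mm high at the hub, origin under its centre
- oil_bottle: bystander: small oil bottle, 48 mm across, 110 mm high, standing
- screw_dish: bystander: small round dish, 84 mm across, 30 mm high
- spanner: bystander: open-ended spanner 180 mm long, lying flat
Things that resemble listed ones, but are neither listed nor needed, are in the scene too. Leave any pink look-alike of the rack alone.

How it is judged:
On the way, in this order (a step that is already met when the one before it is completed fails the run):
1. the barrel is tilted: the knob's pointer stands at the pour mark (within 0.1 rad) (value of joint tilt_knob between 1.8 and 2 rad), for 0.2 s.
2. the side of the tilted barrel is tapped with the fingers (value of joint tilt_knob between 1.7 and 2.1 rad and contact force between the fingers and barrel above 1.5 N).
3. every lever has come out of the barrel and down the chute (centres lower than 45 mm above the bench) (height (world z) of each of lever1, lever2, lever3, lever4 below 0.045 m), for 0.3 s.
At the end, for the whole second after the job is handed in: Knob within 0.1 rad of the level mark; every lever that is there lying across both rails of the rack (its middle within 26 mm of the rack's middle line, crossing the rails within 0.35 rad of square, lying on the rail tops, within the rails' length), no lever pressing on another, the rack standing (value of joint tilt_knob between -0.1 and 0.1 rad and z of lever1 in the frame of rack between 0.05 and 0.064 m and x of lever1 in the frame of rack between -0.118 and 0.118 m and y of lever1 in the frame of rack between -0.026 and 0.026 m and angle between the x axis of each of lever1, lever2, lever3, lever4 and the y axis of rack, either way round below 0.35 rad and z of lever2 in the frame of rack between 0.05 and 0.064 m and x of lever2 in the frame of rack between -0.118 and 0.118 m and y of lever2 in the frame of rack between -0.026 and 0.026 m and z of lever3 in the frame of rack between 0.05 and 0.064 m and x of lever3 in the frame of rack between -0.118 and 0.118 m and y of lever3 in the frame of rack between -0.026 and 0.026 m and z of lever4 in the frame of rack between 0.05 and 0.064 m and x of lever4 in the frame of rack between -0.118 and 0.118 m and y of lever4 in the frame of rack between -0.026 and 0.026 m and contact force between lever1 and lever2 below 0.05 N and contact force between each of lever1, lever2 and lever3 below 0.05 N and contact force between each of lever1, lever2, lever3 and lever4 below 0.05 N and angle between rack's own z axis and vertical below 0.1 rad); the robot touches nothing.
It fails at once if the fingers touch a lever that is still in the barrel's neck ((contact force between the fingers and lever1 above 0.3 N and y of lever1 in the frame of mouth below -0.005 m and distance between lever1 and neck_mid below 0.08 m) or (contact force between the fingers and lever2 above 0.3 N and y of lever2 in the frame of mouth below -0.005 m and distance between lever2 and neck_mid below 0.08 m) or (contact force between the fingers and lever3 above 0.3 N and y of lever3 in the frame of mouth below -0.005 m and distance between lever3 and neck_mid below 0.08 m) or (contact force between the fingers and lever4 above 0.3 N and y of lever4 in the frame of mouth below -0.005 m and distance between lever4 and neck_mid below 0.08 m)).
It fails at once if another thing on the bench (boss, knob, dial, spanner, bottle, dish) is shifted more than 40 mm (distance of any of crank_boss, boxwood_knob, speed_dial, spanner, oil_bottle, screw_dish from where it was at the start of the episode above 0.04 m).
Of lever1, lever2, lever3, lever4 only 2 to 4 are there at a start; the rules pass over those that are not, and their reading is None.
At some moment in a run one of rack may be knocked a few centimetres aside while the robot is not near it.
Once in a run the grip may slacken for a moment while it holds something.
It also fails if it takes over 210 s, if anything falls off the work surface, if the arm or the gripper's body presses on something with over 40 N, if the wrist force passes 120 N, or if a joint passes its speed limit or range.

ROBOT

A 6-joint arm with a two-finger parallel gripper is mounted at the origin on the work surface. World frame = base frame: x ahead of the robot, y to its left, z up, the work surface at z = 0. Lengths are in m, angles in rad, forces in N, time in s.
With the tool pointing down it reaches from about 0.275 to 0.85 m from the base axis. Payload 19 kg.
Tool frame: the origin (TCP) lies between the finger pads; the fingertips stand 8 mm ahead of it and the grasp point (between the pads) lies 11 mm behind it; z points along the fingers, y is the line along which they close (so a half turn about z gives the same grasp; the last joint's range is limited). The gripper opens to 85 mm and grips with 20 to 120 N. Pads are 22 mm wide; open, the fingers measure 114 mm over their backs; the gripper's body (76 mm by 85 mm) begins 54 mm behind the grasp point. The pads swing forward as they close: fully open they stand 13 mm farther back than shut.
Start: joints at [1.211, 0.15, 1.437, -0, 1.554, -0.134], TCP at [0.129, 0.56, 0.239] pointing down, gripper open.
Joint ranges: [-2.8, 2.8], [-0.68, 2.1], [0.12, 2.68], [-1.39, 4.53], [0.16, 2.79], [-2.81, 2.81]. Speed limits (rad/s): [1.89, 1.89, 2.22, 3.01, 3.01, 3.01].

INTERFACE

Orientations are given as a rotation vector (axis times angle).
In Python, from workcell import * gives the robot as it stands.
- The arm moves only by the tool servo_tool, never from a script. Its argument "deltas" is a list of rows, each a list of 3 entries, a list of its own where there are three numbers: the shift along the tool's x, y, z in cm, then the turn, a rotation vector about the tool's x, y, z in rad, then the closure in counts, from 0 (fully open) to 255 (shut). A call has 1 to 12 rows; each row shifts and turns the commanded pose from where the row before left it, along the tool's axes as they then stand; what a row does not reach is not made up. A row lasts 1/12 s, in which the tool goes at most 41.7 mm and 7.16 degrees, less where a joint would pass 70% of its speed; a pose out of reach is approached as far as the arm can. A call with a gripper value outside its range is refused whole. The fingers move at their own pace and stop on an object; "newtons" is the grip in N (left out, the last holds). Time passes only in rows, so rows that do not move let the fingers close. It gives the time, the measured TCP pose, the force, the opening and the grip force at its end, in the units of the state.
- get_obs(): the state, without advancing time (a new reading comes with each control period).
- capture(name): name is "side" or "top"; returns a dict with "img" (400x640x3 uint8, blue, green, red), "fx", "fy", "cx", "cy" (pixels), "rvec" (rotation vector, rad) and "tvec" (3), from world to camera coordinates, as OpenCV has them. Camera axes: x right, y down, z forward; pixel columns grow to the right and rows downward; lengths in m; the calibration is good to about 2 mm. A picture is of the moment at which its call begins. There is no depth.
- hand_in(): hands the job in; it is judged then, once.
The state is a dict: "time": time; "q": joint angles; "joint_vel": joint speeds; "effort": joint torques, N m; "eef_pos": TCP position; "ee_rot": TCP orientation; "force": force on the tool from outside, world axes, zero at the start; "wrist_torque": the same for the moment, N m; "finger_gap": finger opening in m; "finger_force": force on a finger pad.
Only numpy, scipy, OpenCV 4.12 (cv2) and the standard library are available. Lean on these libraries where they do the work, as an engineer would, in place of code of your own. Each camera call takes 0.05 s, during which the arm holds its last target. There are 200 camera calls.

## Working session

There is one attempt and no reset: what is moved stays moved. The work goes in short steps, Python scripts to look and compute and a tool call to move; the robot and the scene stay as the last step left them, time stands still between calls to the robot, and variables do not carry over. Pictures are saved under pics/ and viewed, at most 14 in all, crops included, and the job is handed in when it is done.

Besides the shell and the picture viewer there is one more tool, called after "Emit:" as name(argument=value, ...) on one line, values as JSON. servo_tool: Moves the arm, as the interface text tells. Its arguments: {"type":"object","properties":{"deltas":{"type":"array","items":{"type":"array"}},"newtons":{"type":"number"}},"required":["deltas"]}

```bash
mkdir -p pics; ls
python3 - <<'E'
from workcell import *
import cv2
o=get_obs();print(o)
for n in("side","top"):
    c=capture(n);cv2.imwrite(f"pics/{n}0.png",c["img"]);print({k:v for k,v in c.items() if k!="img"})
E
```

```text
pics
{'time': 0.0, 'q': array([ 1.21098491e+00,  1.50959539e-01,  1.43800487e+00, -2.01587937e-05,
        1.55379132e+00, -1.34020395e-01]), 'joint_vel': array([-8.80011305e-04,  3.80096458e-04,  1.28835430e-03, -3.90680165e-05,
        9.00398650e-04, -5.95700549e-04]), 'effort': array([ 4.44776699e-03, -7.13100457e+01, -5.70862305e+01,  2.21892333e-04,
        8.94274068e-03,  8.09165982e-06]), 'eef_pos': array([0.12868536, 0.56018091, 0.23870355]), 'ee_rot': array([-3.53888345e-01, -3.12133001e+00,  1.77912496e-03]), 'force': array([-0.0759127 ,  0.06346639,  0.03840991]), 'wrist_torque': array([-0.0358198 ,  0.03921287, -0.00317596]), 'finger_force': 0.0, 'finger_gap': 0.0853043812394422}
{'fx': 379.2613586992801, 'fy': 379.2613586992801, 'cx': 319.89599949284195, 'cy': 193.707470933709, 'rvec': array([ 2.31318018, -0.13431661,  0.0644131 ]), 'tvec': array([-0.50998338,  0.25493342,  1.1624107 ])}
{'fx': 389.9330301318136, 'fy': 389.9330301318136, 'cx': 315.06129247096703, 'cy': 200.75132483122846, 'rvec': array([ 2.15926578, -2.14266474,  0.17171629]), 'tvec': array([0.09736519, 0.5150227 , 1.21694392])}
```

View pics/side0.png

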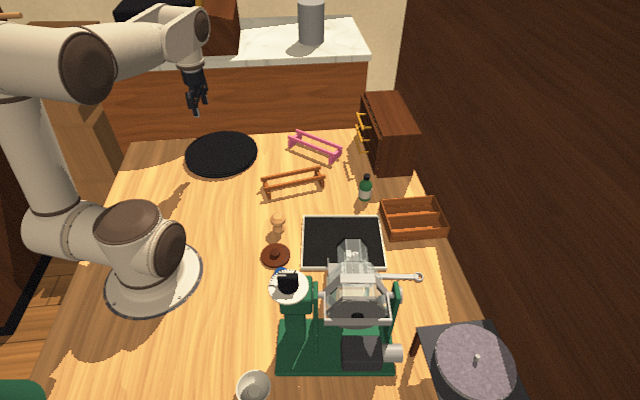

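View pics/top0.png

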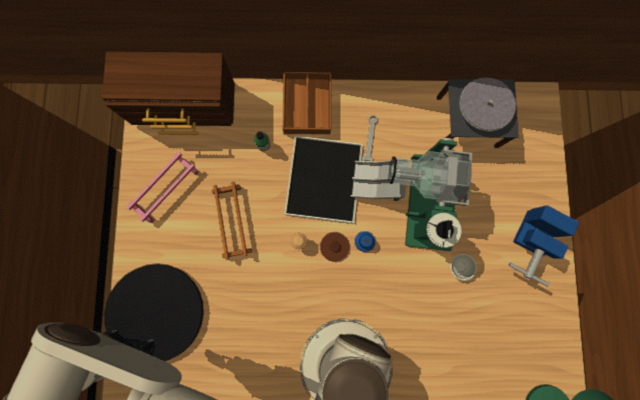

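Side view: machine with its knob at (289,285), brown rack at (293,182), pink look-alike at (315,146). In the top view the knob is at (443,230), the barrel at (440,175), the tray at (325,180), the brown rack at (233,222) and the pink rack at (165,188). I'll enlarge these.

```bash
cat > h.py <<'E'
import numpy as np,cv2
from workcell import *
from scipy.spatial.transform import Rotation as R
def cam(c):
    K=np.array([[c["fx"],0,c["cx"]],[0,c["fy"],c["cy"]],[0,0,1]]);return K,cv2.Rodrigues(c["rvec"])[0],np.array(c["tvec"])
def px(c,p):
    K,_,t=cam(c);return cv2.projectPoints(np.array(p,float).reshape(-1,3),np.array(c["rvec"]),t,K,None)[0].reshape(-1,2)
def at(c,uv,z):
    K,M,t=cam(c);d=M.T@np.linalg.solve(K,[uv[0],uv[1],1.]);o=-M.T@t
    return o+d*(z-o[2])/d[2]
def crop(c,x0,y0,w,h,s,name):
    cv2.imwrite("pics/"+name,cv2.resize(c["img"][y0:y0+h,x0:x0+w],None,fx=s,fy=s,interpolation=cv2.INTER_CUBIC))
E
python3 - <<'E'
from h import *
c=capture("top");s=capture("side")
a=cv2.resize(c["img"][120:260,340:480],None,fx=4.2,fy=4.2,interpolation=cv2.INTER_CUBIC)
cv2.imwrite("pics/t1.png",a)
a=cv2.resize(c["img"][130:265,205:375],None,fx=4.4,fy=4.4,interpolation=cv2.INTER_CUBIC)
cv2.imwrite("pics/t2.png",a)
E
```

```text
(no output)
```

View pics/t1.png

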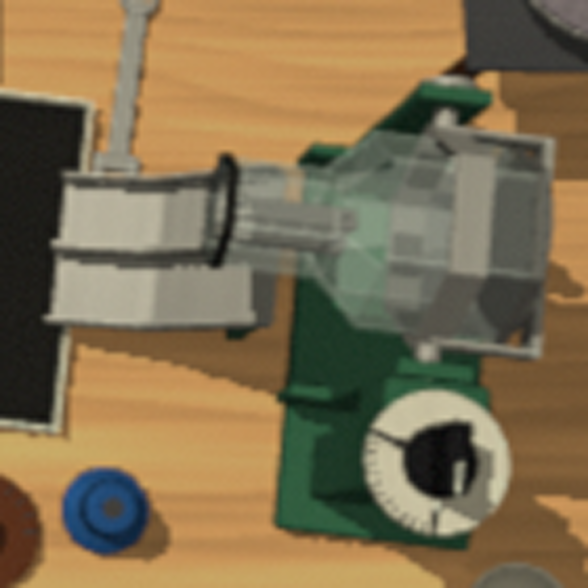

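View pics/t2.png

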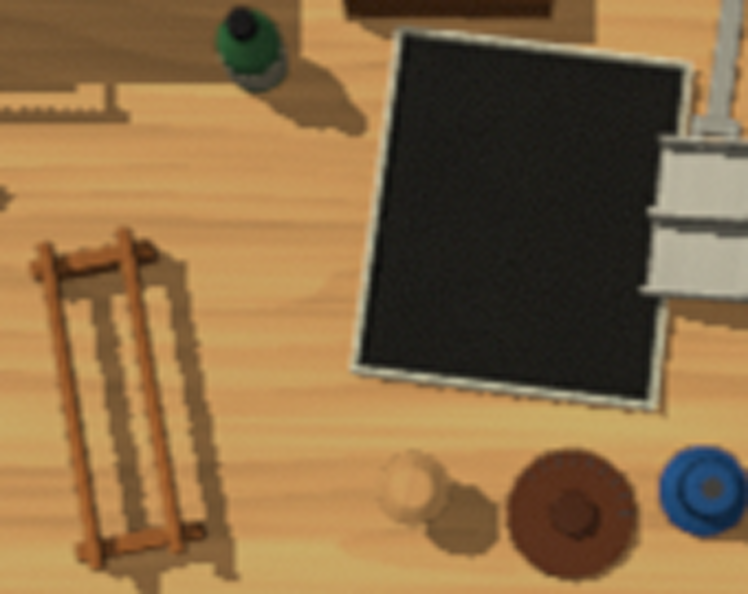

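Crop t1: dial plate centre at (437,463), level mark at (435,525), pour mark at (385,438), black bar around (440,460). Crop t2: tray corners (398,30), (690,65), (655,408), (355,370); rack rails from (47,248)-(92,560) and (125,235)-(178,548). Candidates for the rack: brown at top (233,222), pink at (165,188), which is the look-alike. The wooden crate at (307,103) and the gold stand at (168,122) aren't racks. I choose the brown one.

Run:
```python
from h import *
c=capture("top");s=capture("side")
T=lambda l,z:np.array([at(c,(u/4.4+205,v/4.4+130),z) for u,v in l])
t=T([(398,30),(690,65),(655,408),(355,370)],.012);print("tray",t.round(3),t.mean(0).round(3))
e=t[1]-t[0];print([np.linalg.norm(t[i]-t[(i+1)%4]).round(3) for i in range(4)])
r=T([(47,248),(92,560),(178,548),(125,235)],.05);print("rack",r.round(3),r.mean(0).round(3),[np.linalg.norm(r[i]-r[(i+1)%4]).round(3) for i in range(4)])
k=at(c,(437/4.2+340,463/4.2+120),.24);print("dial",k)
print("side px of dial",px(s,k))
# machine y direction: from tray
y=(t[0]+t[3]-t[1]-t[2])/2;y/=np.linalg.norm(y);print("yaw y",y, "origin",t.mean(0)-.335*y)
a=cv2.resize(c["img"][208:252,420:466],None,fx=12,fy=12,interpolation=cv2.INTER_CUBIC)
b=cv2.resize(s["img"][260:310,262:320],None,fx=10,fy=10,interpolation=cv2.INTER_CUBIC)
h=max(a.shape[0],b.shape[0]);a=cv2.resize(a,(400,383));b=cv2.resize(b,(400,345));
o=np.zeros((383,800,3),np.uint8);o[:383,:400]=a;o[:345,400:]=b;cv2.imwrite("pics/k.png",o)
```

```text
tray [[ 0.735  0.168  0.012]
 [ 0.709 -0.055  0.012]
 [ 0.447 -0.026  0.012]
 [ 0.473  0.197  0.012]] [0.591 0.071 0.012]
[np.float64(0.225), np.float64(0.264), np.float64(0.224), np.float64(0.263)]
rack [[0.556 0.419 0.05 ]
 [0.332 0.377 0.05 ]
 [0.341 0.317 0.05 ]
 [0.566 0.363 0.05 ]] [0.449 0.369 0.05 ] [np.float64(0.227), np.float64(0.061), np.float64(0.229), np.float64(0.057)]
dial [ 0.40760902 -0.24146247  0.24      ]
side px of dial [[286.43813142 286.35148623]]
yaw y [0.11526801 0.99333443 0.        ] origin [ 0.55234552 -0.26168214  0.012     ]
```

View pics/k.png

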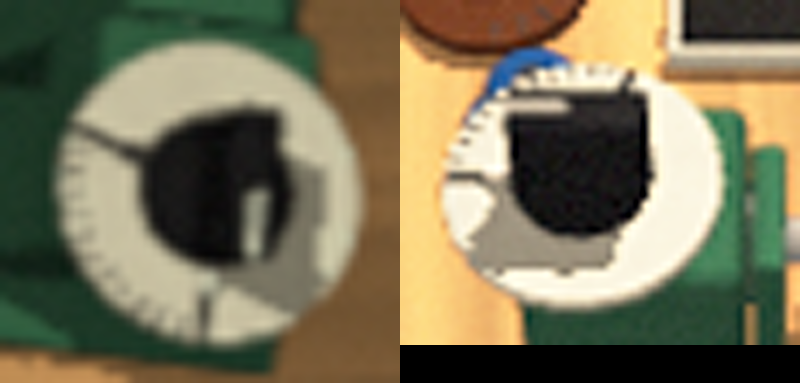

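Knob crop: in the top half, the bar is upright from (265,110) to (250,258) with the white pointer at its lower end, (255,225), pointing to the level mark at (205,315). In the side half, the bar top is centred at (577,105).

Run:
```python
from h import *
c=capture("top");s=capture("side")
t=lambda u,v,z:at(c,(u/8.7+420,v/8.7+208),z)
S=lambda u,v,z:at(s,((u-400)/6.9+262,v/6.9+260),z)
print("bar ends",t(265,112,.282),t(252,258,.282),"ctr side",S(577,107,.282))
print("dial rim ctr top",t(208,193,.24),"side",S(582,187,.24))
for z in(.23,.24,.25): print(z,t(208,193,z),S(582,187,z))
print("marks level",t(205,315,.24),"pour",t(75,125,.24))
```

```text
bar ends [ 0.42873239 -0.24456438  0.282     ] [ 0.3856275  -0.23881983  0.282     ] ctr side [ 0.4125687  -0.24219443  0.282     ]
dial rim ctr top [ 0.40775096 -0.24109387  0.24      ] side [ 0.41186089 -0.24394597  0.24      ]
0.23 [ 0.40849242 -0.24453863  0.23      ] [ 0.41171732 -0.23727742  0.23      ]
0.24 [ 0.40775096 -0.24109387  0.24      ] [ 0.41186089 -0.24394597  0.24      ]
0.25 [ 0.4070095 -0.2376491  0.25     ] [ 0.41200447 -0.25061452  0.25      ]
marks level [ 0.37046297 -0.23861656  0.24      ] pour [ 0.42837479 -0.20083313  0.24      ]
```

Emit:
servo_tool(deltas=[[[0,0,-1.5],[0,0,-0.112],0],[[-3.7,0,-1.5],[0,0,0],0],[[-3.7,0,-1.5],[0,0,0],0],[[-3.7,0,-1.5],[0,0,0],0],[[-3.7,0,-1.5],[0,0,0],0],[[-3.7,0,-1.5],[0,0,0],0],[[-3.7,0,-1.5],[0,0,0],0],[[-3.7,0,-1.5],[0,0,0],0],[[-3.7,0,0],[0,0,0],0],[[-3.7,0,0],[0,0,0],0],[[-3.7,0,0],[0,0,0],0],[[0,0,0],[0,0,0],0]])

```text
time: 1.4
eef_pos: [0.5022, 0.5163, 0.3564]
ee_rot: [-0.186, -3.135, 0.004]
force: [-0.1, -0.2, -0.7]
finger_gap: 0.0853
finger_force: 0.0
```

Emit:
servo_tool(deltas=[[[0,-3.4,0],[0,0,0],0],[[0,-3.4,0],[0,0,0],0],[[0,-3.4,0],[0,0,0],0],[[0,-3.4,0],[0,0,0],0],[[0,-3.4,0],[0,0,0],0],[[0,-3.4,0],[0,0,0],0],[[0,-3.4,0],[0,0,0],0],[[0,-3.4,0],[0,0,0],0],[[0,-3.4,0],[0,0,0],0],[[0,-3.4,0],[0,0,0],0],[[0,-3.4,0],[0,0,0],0],[[0,-3.4,0],[0,0,0],0]])

```text
time: 2.4
eef_pos: [0.4494, 0.1116, 0.3594]
ee_rot: [0.178, 3.136, -0.0]
force: [0.8, -0.7, 0.7]
finger_gap: 0.0855
finger_force: 0.0
```

Emit:
servo_tool(deltas=[[[0,-3.4,0],[0,0,0],0],[[0,-3.4,0],[0,0,0],0],[[0,-3.4,0],[0,0,0],0],[[0,-3.4,0],[0,0,0],0],[[0,-3.4,0],[0,0,0],0],[[0,-3.4,0],[0,0,0],0],[[0,-3.4,0],[0,0,0],0],[[0,-3.4,0],[0,0,0],0],[[0,-3.4,0],[0,0,0],0],[[0,-3.4,0],[0,0,0],0],[[0,0,0],[0,0,0],0],[[0,0,0],[0,0,0],0]])

```text
time: 3.4
eef_pos: [0.411, -0.2261, 0.3589]
ee_rot: [-0.183, -3.136, -0.001]
force: [0.2, 0.3, -0.8]
finger_gap: 0.0853
finger_force: 0.0
```

Emit:
servo_tool(deltas=[[[0,-1.6,0],[0,0,0],0],[[0,0,2],[0,0,0],0],[[0,0,2],[0,0,0],0],[[0,0,2],[0,0,0],0],[[0,0,2],[0,0,0],0],[[0,0,1.5],[0,0,0],0],[[0,0,0],[0,0,0],0],[[0,0,0],[0,0,0],255],[[0,0,0],[0,0,0],255],[[0,0,0],[0,0,0],255],[[0,0,0],[0,0,0],255],[[0,0,0],[0,0,0],255]], newtons=60)

```text
time: 4.4
eef_pos: [0.4097, -0.2408, 0.265]
ee_rot: [0.179, 3.136, -0.001]
force: [-0.7, -0.4, -0.3]
finger_gap: 0.0256
finger_force: 0.0
```

Emit:
servo_tool(deltas=[[[0,0,0],[0,0,0],255],[[0,0,0],[0,0,0],255],[[0,0,0],[0,0,0],255],[[0,0,0],[0,0,0],255],[[0,0,0],[0,0,0],255],[[0,0,0],[0,0,0],255]], newtons=60)

```text
time: 4.9
eef_pos: [0.4096, -0.2415, 0.2651]
ee_rot: [0.18, 3.136, -0.003]
force: [-1.4, -6.7, 4.5]
finger_gap: 0.015
finger_force: 61.4
```

Emit:
servo_tool(deltas=[[[0,0,0],[0,0,0.1],255],[[0,0,0],[0,0,0.1],255],[[0,0,0],[0,0,0.1],255],[[0,0,0],[0,0,0.1],255],[[0,0,0],[0,0,0.1],255],[[0,0,0],[0,0,0.1],255],[[0,0,0],[0,0,0.1],255],[[0,0,0],[0,0,0.1],255],[[0,0,0],[0,0,0.1],255],[[0,0,0],[0,0,0.1],255],[[0,0,0],[0,0,0],255],[[0,0,0],[0,0,0],255]])

```text
time: 5.9
eef_pos: [0.41, -0.2414, 0.2651]
ee_rot: [1.661, 2.664, -0.001]
force: [1.7, -5.2, 3.9]
finger_gap: 0.0151
finger_force: 61.4
```

Emit:
servo_tool(deltas=[[[0,0,0],[0,0,0.1],255],[[0,0,0],[0,0,0.1],255],[[0,0,0],[0,0,0.1],255],[[0,0,0],[0,0,0.1],255],[[0,0,0],[0,0,0.1],255],[[0,0,0],[0,0,0.1],255],[[0,0,0],[0,0,0.1],255],[[0,0,0],[0,0,0.1],255],[[0,0,0],[0,0,0.1],255],[[0,0,0],[0,0,0],255],[[0,0,0],[0,0,0],255],[[0,0,0],[0,0,0],255]])

```text
time: 6.9
eef_pos: [0.4102, -0.2415, 0.2651]
ee_rot: [2.653, 1.677, 0.001]
force: [4.7, -6.9, 3.5]
finger_gap: 0.0145
finger_force: 61.4
```

Emit:
servo_tool(deltas=[[[0,0,0],[0,0,0],0],[[0,0,0],[0,0,0],0],[[0,0,0],[0,0,0],0],[[0,0,0],[0,0,0],0],[[0,0,0],[0,0,0],0],[[0,0,-2],[0,0,0],0],[[0,0,-3],[0,0,0],0],[[0,0,-3],[0,0,0],0],[[0,0,-3],[0,0,-0.11],255],[[0,0,0],[0,0,-0.11],255],[[0,0,0],[0,0,-0.11],255],[[0,0,0],[0,0,0],255]])

```text
time: 7.9
eef_pos: [0.4097, -0.2407, 0.3746]
ee_rot: [2.337, 2.099, 0.0]
force: [0.5, 0.2, 0.3]
finger_gap: 0.0389
finger_force: 0.0
```

Emit:
servo_tool(deltas=[[[3.3,0,0],[0,0,0],255],[[3.3,0,0],[0,0,0],255],[[3.3,0,0],[0,0,0],255],[[3.3,0,0],[0,0,0],255],[[0,0,0],[0,0,0],255],[[0,0,0],[0,0,0],255]])

```text
time: 8.4
eef_pos: [0.4245, -0.1082, 0.3744]
ee_rot: [2.344, 2.091, 0.0]
force: [-0.2, 0.3, -0.1]
finger_gap: 0.0003
finger_force: 0.0
```

Run:
```python
from h import *
c=capture("top");s=capture("side");print(get_obs()["eef_pos"],get_obs()["ee_rot"])
a=cv2.resize(c["img"][130:255,345:485],(784,700))[:,:];a=cv2.resize(a,(500,446))
b=cv2.resize(s["img"][225:335,265:405],(0,0),fx=2.14,fy=2.14,interpolation=cv2.INTER_CUBIC)
o=np.zeros((446,800,3),np.uint8);o[:,:500]=a;o[:b.shape[0],500:500+b.shape[1]]=b[:,:300];cv2.imwrite("pics/m1.png",o)
cv2.imwrite("raw_t.png",c["img"]);cv2.imwrite("raw_s.png",s["img"])
```

```text
[ 0.42444298 -0.10983495  0.37409678] [-2.34524222e+00 -2.09002185e+00  7.19442131e-04]
```

View pics/m1.png

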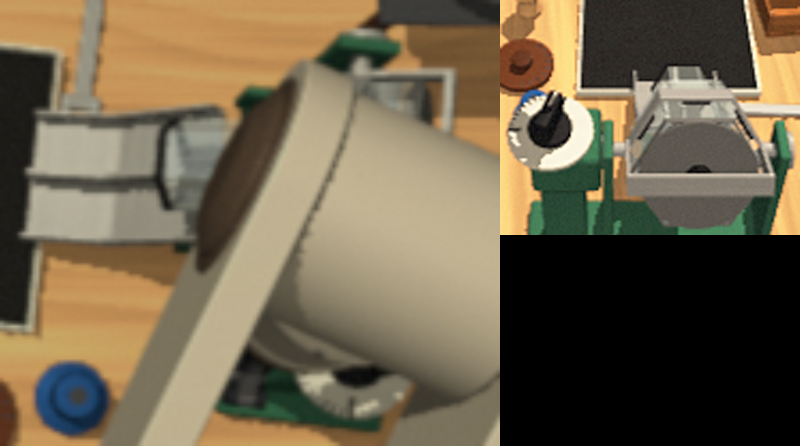

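Top crop: mouth ring centred at (165,165), and the fin's foot at (30,175). Side crop: the knob pointer has swung to the far left side and the barrel is tilted. Locating the mouth now.

Run:
```python
from h import *
c=capture("top");s=capture("side")
f=500/140
o=np.array([.552,-.262]);xm=np.array([.9933,-.1153]);ym=np.array([.1153,.9933])
M=lambda p:np.round([(p[:2]-o)@xm,(p[:2]-o)@ym],4)
for n,u,v,z in(("mouth",165,165,.137),("ringtop",168,122,.137),("ringbot",170,207,.137),("finfoot",30,177,.035),("footA",40,112,.034),("footB",25,235,.034)):
    print(n,M(at(c,(u/f+345,v/f+130),z)))
g=lambda x,y,z:np.r_[o+x*xm+y*ym,z]
P=[g(0,.136,.137),g(-.048,.136,.137),g(-.048,.138,.128)]
print(px(c,P),px(s,P)); print("TCP m",M(get_obs()["eef_pos"]))
b=s["img"][190:320,270:410];cv2.imwrite("pics/s2.png",cv2.resize(b,None,fx=4.6,fy=4.6,interpolation=cv2.INTER_CUBIC))
```

```text
mouth [0.0078 0.139 ]
ringtop [0.0449 0.1399]
ringbot [-0.0273  0.1315]
finfoot [0.0055 0.2413]
footA [0.0674 0.2387]
footB [-0.048  0.24 ]
[[391.94333714 178.85534346]
 [390.44021645 194.57499036]
 [389.16279376 194.97951997]] [[345.44974768 266.13982172]
 [327.7346291  266.12842669]
 [327.66221742 267.52488823]]
TCP m [-0.1442  0.1359]
```

View pics/s2.png

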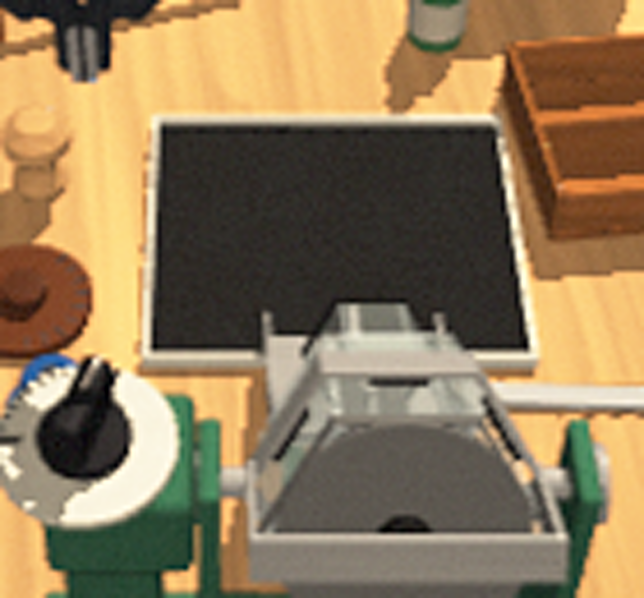

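Side crop: the pointer bar is turned towards the pour mark, the barrel mouth is at about (375,310), and the tray is empty. The mouth lies about 8 mm further in +x than assumed, so the near neck corner is at x ≈ -30 mm in my frame.

Emit:
servo_tool(deltas=[[[0.2,3.5,0],[0,0,0],255],[[0,3.4,0],[0,0,0],255],[[0,0,3.5],[0,0,0],255],[[0,0,3.5],[0,0,0],255],[[0,0,3.5],[0,0,0],255],[[0,0,3.5],[0,0,0],255],[[0,0,3.5],[0,0,0],255],[[0,0,3.3],[0,0,0],255],[[0,0,3.0],[0,0,0],255],[[0,0,0],[0,0,0],255],[[0,0,0],[0,0,0],255]])

```text
time: 9.52
eef_pos: [0.4927, -0.116, 0.136]
ee_rot: [-2.344, -2.089, 0.002]
force: [0.8, 1.0, 1.2]
finger_gap: 0.0004
finger_force: 0.0
```

Emit:
servo_tool(deltas=[[[0,1,0],[0,0,0],255],[[0,1,0],[0,0,0],255],[[0,0,0],[0,0,0],255],[[0,0,0],[0,0,0],255]])

```text
time: 9.85
eef_pos: [0.5143, -0.1179, 0.1373]
ee_rot: [2.342, 2.092, 0.001]
force: [-0.3, 0.7, 0.6]
finger_gap: 0.0001
finger_force: 0.0
```

Emit:
servo_tool(deltas=[[[0,0.5,0],[0,0,0],255],[[0,0,0],[0,0,0],255]])

```text
time: 10.02
eef_pos: [0.5188, -0.1183, 0.1367]
ee_rot: [2.343, 2.092, 0.0]
force: [-0.5, 0.7, 0.0]
finger_gap: 0.0001
finger_force: 0.0
```

Emit:
servo_tool(deltas=[[[0,0.5,0],[0,0,0],255],[[0,0,0],[0,0,0],255]])

```text
time: 10.18
eef_pos: [0.5237, -0.1188, 0.1364]
ee_rot: [2.343, 2.092, 0.0]
force: [-0.4, -0.1, -0.3]
finger_gap: 0.0001
finger_force: 0.0
```

Emit:
servo_tool(deltas=[[[0,0.5,0],[0,0,0],255],[[0,0,0],[0,0,0],255]])

```text
time: 10.35
eef_pos: [0.5284, -0.1192, 0.1364]
ee_rot: [-2.343, -2.092, 0.0]
force: [-1.6, 2.5, 3.3]
finger_gap: -0.0004
finger_force: 0.0
```

Emit:
servo_tool(deltas=[[[0,-1,0],[0,0,0],255],[[0,0,0],[0,0,0],255],[[0,2,0],[0,0,0],255],[[0,-2,0],[0,0,0],255],[[0,0,0],[0,0,0],255],[[0,2,0],[0,0,0],255],[[0,-2,0],[0,0,0],255],[[0,0,0],[0,0,0],255],[[0,2,0],[0,0,0],255]])

```text
time: 11.1
eef_pos: [0.5355, -0.12, 0.1365]
ee_rot: [-2.343, -2.091, 0.002]
force: [-44.7, 11.7, -1.7]
finger_gap: -0.0002
finger_force: 21.5
```

Emit:
servo_tool(deltas=[[[0,-2,0],[0,0,0],255],[[0,0,0],[0,0,0],255]])

```text
time: 11.27
eef_pos: [0.5164, -0.1178, 0.1356]
ee_rot: [-2.342, -2.092, 0.002]
force: [0.2, -0.1, 0.4]
finger_gap: -0.0002
finger_force: 0.0
```

Run:
```python
from h import *
c=capture("top");s=capture("side");print(get_obs()["eef_pos"],get_obs()["force"])
a=cv2.resize(c["img"][130:230,270:430],(800,500));
b=cv2.resize(s["img"][205:305,300:400],(0,0),fx=3,fy=3,interpolation=cv2.INTER_CUBIC)
a=cv2.resize(a,(500,312));o=np.zeros((312,800,3),np.uint8);o[:,:500]=a;o[:300,500:]=b;cv2.imwrite("pics/p1.png",o)
```

```text
[ 0.51794635 -0.11823934  0.13666732] [-0.70389824 -1.25627335  0.27119184]
```

View pics/p1.png

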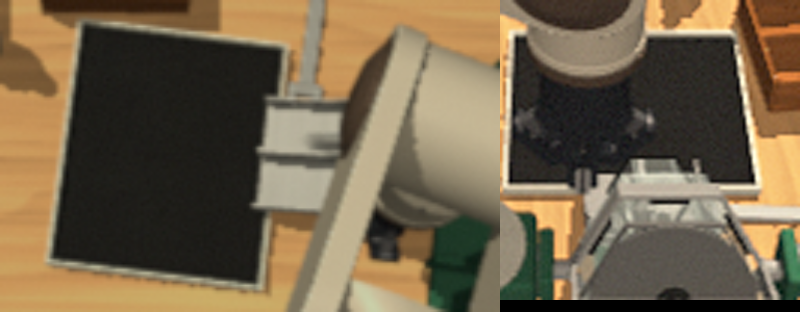

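The top crop may show a lever starting to peek out over the upper chute lane at (320,140). The tray is empty so far, so I'll keep tapping.

Emit:
servo_tool(deltas=[[[0,1.8,0],[0,0,0],255],[[0,-1.8,0],[0,0,0],255],[[0,0,0],[0,0,0],255],[[0,1.8,0],[0,0,0],255],[[0,-1.8,0],[0,0,0],255],[[0,0,0],[0,0,0],255],[[0,1.8,0],[0,0,0],255],[[0,-1.8,0],[0,0,0],255],[[0,0,0],[0,0,0],255],[[0,1.8,0],[0,0,0],255],[[0,-1.8,0],[0,0,0],255],[[0,0,0],[0,0,0],255]])

```text
time: 12.37
eef_pos: [0.5172, -0.118, 0.1363]
ee_rot: [-2.343, -2.092, 0.001]
force: [-0.8, -0.1, -0.8]
finger_gap: 0.0004
finger_force: 0.0
```

Emit:
servo_tool(deltas=[[[0,1.8,0],[0,0,0],255],[[0,-1.8,0],[0,0,0],255],[[0,0,0],[0,0,0],255],[[0,1.8,0],[0,0,0],255],[[0,-1.8,0],[0,0,0],255],[[0,0,0],[0,0,0],255],[[0,1.8,0],[0,0,0],255],[[0,-1.8,0],[0,0,0],255],[[0,0,0],[0,0,0],255],[[0,1.8,0],[0,0,0],255],[[0,-1.8,0],[0,0,0],255],[[0,0,0],[0,0,0],255]])

```text
time: 13.37
eef_pos: [0.5172, -0.1179, 0.1364]
ee_rot: [-2.343, -2.092, 0.001]
force: [-2.0, -0.3, -0.3]
finger_gap: 0.0004
finger_force: 0.0
```

```bash
cat >> h.py <<'E'
o2=np.array([.552,-.262]);xm=np.array([.9933,-.1153]);ym=np.array([.1153,.9933])
def W(x,y,z=0): return np.r_[o2+x*xm+y*ym,z]
def Mf(p): return np.array([(p[:2]-o2)@xm,(p[:2]-o2)@ym])
def mats(c):
    "bright blobs on the mat -> machine coords"
    q=px(c,[W(x+.005,y,.004) for x,y in((-.12,.245),(.12,.245),(.12,.44),(-.12,.44))])
    m=np.zeros(c["img"].shape[:2],np.uint8);cv2.fillConvexPoly(m,q.astype(np.int32),255)
    b=((c["img"].min(2)>75)&(m>0)).astype(np.uint8)
    n,l,st,ce=cv2.connectedComponentsWithStats(b)
    r=[]
    for i in range(1,n):
        if st[i,4]<15: continue
        P=np.array([at(c,(u,v),.013) for v,u in np.argwhere(l==i)])
        (cx,cy),(w,h),a=cv2.minAreaRect((np.array([Mf(p) for p in P])*1000).astype(np.float32))
        r.append((st[i,4],round(cx),round(cy),round(w),round(h),round(a)))
    return r
E
cat > look.py <<'E'
from h import *
c=capture("top");s=capture("side");ob=get_obs();print(ob["time"],ob["eef_pos"].round(4))
print("top",mats(c),"side",mats(s))
a=cv2.resize(c["img"][140:210,280:410],(500,269));
b=cv2.resize(s["img"][205:305,300:400],(0,0),fx=3,fy=3,interpolation=cv2.INTER_CUBIC)
o=np.zeros((300,800,3),np.uint8);o[:269,:500]=a;o[:300,500:]=b;cv2.imwrite("pics/p.png",o)
E
python3 look.py
```

```text
13.4667 [ 0.5183 -0.1182  0.1369]
top [(np.int32(115), 41, 370, 87, 15, 59), (np.int32(78), -1, 334, 84, 10, 88), (np.int32(123), -37, 345, 17, 86, 7)] side [(np.int32(372), -36, 406, 133, 56, 0), (np.int32(116), 42, 361, 102, 24, 66), (np.int32(125), 38, 249, 88, 20, 0)]
```

Three levers are already in the tray. A few more taps, then a look for a fourth.

Emit:
servo_tool(deltas=[[[0,1.8,0],[0,0,0],255],[[0,-1.8,0],[0,0,0],255],[[0,0,0],[0,0,0],255],[[0,1.8,0],[0,0,0],255],[[0,-1.8,0],[0,0,0],255],[[0,0,0],[0,0,0],255],[[0,1.8,0],[0,0,0],255],[[0,-1.8,0],[0,0,0],255],[[0,0,0],[0,0,0],255],[[0,1.8,0],[0,0,0],255],[[0,-1.8,0],[0,0,0],255],[[0,0,0],[0,0,0],255]])

```text
time: 14.47
eef_pos: [0.5173, -0.1179, 0.1363]
ee_rot: [-2.343, -2.092, 0.001]
force: [-0.8, 0.2, 0.4]
finger_gap: -0.0001
finger_force: 0.0
```

Emit:
servo_tool(deltas=[[[0,1.8,0],[0,0,0],255],[[0,-1.8,0],[0,0,0],255],[[0,0,0],[0,0,0],255],[[0,1.8,0],[0,0,0],255],[[0,-1.8,0],[0,0,0],255],[[0,0,0],[0,0,0],255],[[0,1.8,0],[0,0,0],255],[[0,-1.8,0],[0,0,0],255],[[0,0,0],[0,0,0],255],[[0,1.8,0],[0,0,0],255],[[0,-1.8,0],[0,0,0],255],[[0,-1,0],[0,0,0],255]])

```text
time: 15.47
eef_pos: [0.5079, -0.1169, 0.1363]
ee_rot: [-2.343, -2.092, 0.0]
force: [-1.4, 0.3, -0.4]
finger_gap: -0.0003
finger_force: 0.0
```

Emit:
servo_tool(deltas=[[[0,-2,-2],[0,0,0],255],[[0,0,-4],[0,0,0],255],[[0,0,-4],[0,0,0],255],[[0,0,-4],[0,0,0],255],[[0,0,-4],[0,0,0],255],[[0,-4,-4],[0,0,0],255],[[0,-4,0],[0,0,0],255],[[0,-4,0],[0,0,0],255],[[0,-4,0],[0,0,0],255],[[0,0,0],[0,0,0],255]])

```text
time: 16.3
eef_pos: [0.3349, -0.0966, 0.3477]
ee_rot: [2.34, 2.089, 0.002]
force: [-0.1, 0.5, -0.1]
finger_gap: 0.0001
finger_force: 0.0
```

```bash
python3 look.py
```

```text
16.4 [ 0.3387 -0.0977  0.347 ]
top [(np.int32(118), 43, 387, 87, 15, 44), (np.int32(194), 7, 319, 35, 114, 12), (np.int32(122), -37, 345, 17, 86, 7)] side [(np.int32(266), 27, 350, 160, 67, 73), (np.int32(105), -34, 341, 17, 93, 7), (np.int32(22), -29, 249, 34, 20, 0), (np.int32(126), 38, 249, 88, 20, 0)]
```

View pics/p.png

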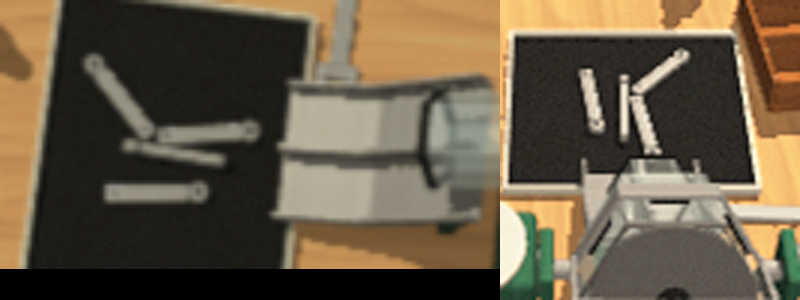

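Top crop: four levers in the tray, at about (120,95), (210,132), (175,153) on edge, and (155,192). Neck and chute are empty, so all 4 are out. Now the knob goes back to level.

Emit:
servo_tool(deltas=[[[-3.4,2.2,0],[0,0,0.11],0],[[0,0,0],[0,0,0.11],0],[[0,0,0],[0,0,0.11],0],[[0,0,0],[0,0,0],0]])

```text
time: 16.73
eef_pos: [0.3586, -0.1346, 0.3453]
ee_rot: [-2.66, -1.67, 0.001]
force: [-0.4, 0.1, -0.5]
finger_gap: 0.0481
finger_force: 0.0
```

```bash
cat > go.py <<'E'
from h import *
import sys
p=np.array([float(a) for a in sys.argv[1:4]]);ob=get_obs();r=R.from_rotvec(ob["ee_rot"])
y=r.apply([0,1,0]);print("now",ob["eef_pos"].round(4),"yaw",np.arctan2(y[1],y[0]).round(3),"q6",ob["q"][5].round(2),"tool cm",(r.inv().apply(p-ob["eef_pos"])*100).round(2))
E
python3 go.py .410 -.2415 .265
```

```text
now [ 0.3586 -0.1346  0.3453] yaw -0.449 q6 -0.11 tool cm [-7.39  9.29  8.02]
```

Emit:
servo_tool(deltas=[[[-2.5,3.1,0],[0,0,0],0],[[-2.5,3.1,0],[0,0,0],0],[[-2.4,3.1,0],[0,0,0],0],[[0,0,0],[0,0,0],0],[[0,0,2],[0,0,0],0],[[0,0,2],[0,0,0],0],[[0,0,2],[0,0,0],0],[[0,0,2],[0,0,0],0],[[0,0,0],[0,0,0],255],[[0,0,0],[0,0,0],255],[[0,0,0],[0,0,0],255],[[0,0,0],[0,0,0],255]])

```text
time: 17.73
eef_pos: [0.4106, -0.2411, 0.2672]
ee_rot: [2.653, 1.68, 0.001]
force: [-0.5, -0.0, 0.6]
finger_gap: 0.039
finger_force: 0.0
```

Emit:
servo_tool(deltas=[[[0,0,0],[0,0,0],255],[[0,0,0],[0,0,0],255],[[0,0,0],[0,0,0],255],[[0,0,0],[0,0,0],255],[[0,0,0],[0,0,0],255],[[0,0,0],[0,0,0],255],[[0,0,0],[0,0,0],255]], newtons=60)

```text
time: 18.32
eef_pos: [0.4104, -0.2412, 0.2669]
ee_rot: [2.654, 1.678, 0.001]
force: [-0.9, -0.4, 5.0]
finger_gap: 0.0151
finger_force: 57.2
```

Emit:
servo_tool(deltas=[[[0,0,0],[0,0,-0.1],255],[[0,0,0],[0,0,-0.1],255],[[0,0,0],[0,0,-0.1],255],[[0,0,0],[0,0,-0.1],255],[[0,0,0],[0,0,-0.1],255],[[0,0,0],[0,0,-0.1],255],[[0,0,0],[0,0,-0.1],255],[[0,0,0],[0,0,-0.1],255],[[0,0,0],[0,0,-0.1],255],[[0,0,0],[0,0,-0.1],255],[[0,0,0],[0,0,0],255],[[0,0,0],[0,0,0],255]])

```text
time: 19.32
eef_pos: [0.4098, -0.2414, 0.2669]
ee_rot: [1.524, 2.746, -0.002]
force: [-6.6, -2.5, 7.0]
finger_gap: 0.0149
finger_force: 58.2
```

Emit:
servo_tool(deltas=[[[0,0,0],[0,0,-0.1],255],[[0,0,0],[0,0,-0.1],255],[[0,0,0],[0,0,-0.1],255],[[0,0,0],[0,0,-0.1],255],[[0,0,0],[0,0,-0.1],255],[[0,0,0],[0,0,-0.1],255],[[0,0,0],[0,0,-0.1],255],[[0,0,0],[0,0,-0.1],255],[[0,0,0],[0,0,-0.1],255],[[0,0,0],[0,0,0],255],[[0,0,0],[0,0,0],255],[[0,0,0],[0,0,0],255]])

```text
time: 20.32
eef_pos: [0.4096, -0.2417, 0.2669]
ee_rot: [-0.179, -3.136, 0.004]
force: [-8.8, -5.7, 7.0]
finger_gap: 0.015
finger_force: 58.2
```

Emit:
servo_tool(deltas=[[[0,0,0],[0,0,0],0],[[0,0,0],[0,0,0],0],[[0,0,0],[0,0,0],0],[[0,0,0],[0,0,0],0],[[0,0,0],[0,0,0],0],[[0,0,-2],[0,0,0],0],[[0,0,-2.5],[0,0,0],0],[[0,0,-2.5],[0,0,0],0],[[0,0,-3],[0,0,0],0],[[1,3,0],[0,0,0],0],[[1,3,0],[0,0,0],0],[[1,3,0],[0,0,0],0]])

```text
time: 21.32
eef_pos: [0.3902, -0.1473, 0.3659]
ee_rot: [0.18, 3.136, -0.0]
force: [0.5, 1.0, 0.2]
finger_gap: 0.0857
finger_force: 0.0
```

Emit:
servo_tool(deltas=[[[1,3,0],[0,0,0],0],[[1,3,0],[0,0,0],0],[[1,3,0],[0,0,0],0],[[1,3,0],[0,0,0],0],[[1,3,0],[0,0,0],0],[[0,0,0],[0,0,0],0],[[0,0,0],[0,0,0],0]])

```text
time: 21.9
eef_pos: [0.3576, 0.0079, 0.3661]
ee_rot: [0.173, 3.136, -0.0]
force: [-0.1, -0.2, 0.0]
finger_gap: 0.0853
finger_force: 0.0
```

Run:
```python
from h import *
c=capture("top");s=capture("side");print(get_obs()["eef_pos"],mats(c))
a=cv2.resize(c["img"][150:210,290:366],None,fx=6.5,fy=6.5,interpolation=cv2.INTER_CUBIC) #494x390
b=cv2.resize(c["img"][208:252,420:466],None,fx=6.5,fy=6.5,interpolation=cv2.INTER_CUBIC) #299x286
r=cv2.resize(c["img"][175:270,205:265],None,fx=3,fy=3,interpolation=cv2.INTER_CUBIC)
o=np.zeros((600,800,3),np.uint8);o[:a.shape[0],:a.shape[1]]=a;o[:b.shape[0],500:500+b.shape[1]]=b;o[300:300+r.shape[0],500:500+r.shape[1]]=r;cv2.imwrite("pics/q.png",o)
```

```text
[0.35801188 0.00636851 0.36576198] [(np.int32(118), 43, 387, 87, 15, 44), (np.int32(196), 7, 319, 35, 114, 12), (np.int32(121), -37, 345, 17, 86, 7), (np.int32(158), -86, 258, 63, 27, 1)]
```

View pics/q.png

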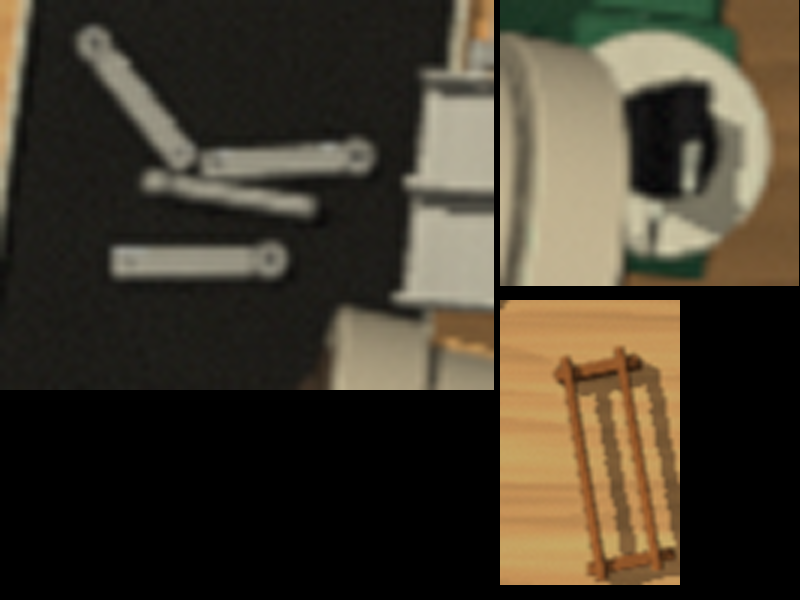

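Picture: levers A eye (93,42) / end (182,155); B end (205,160) / eye (358,156); C on edge (153,182)-(312,207); D end (112,262) / eye (268,260). The knob pointer is back where it started. The rack has been shifted: rails now run (567,360)-(598,575) and (620,352)-(655,565).

Run:
```python
from h import *
c=capture("top")
T=lambda u,v,z:at(c,(u/6.5+290,v/6.5+150),z)
for n,a,b,z in(("A",(93,42),(182,155),.013),("B",(358,156),(205,160),.013),("C",(153,182),(312,207),.019),("D",(268,260),(112,262),.013)):
    p,q=T(*a,z),T(*b,z);d=q-p;print(n,p.round(4),q.round(4),"mid",((p+q)/2).round(4),"len",np.linalg.norm(d).round(4),"dir",np.arctan2(d[1],d[0]).round(3))
Q=np.array([at(c,((u-500)/3+205,(v-300)/3+175),.05) for u,v in((567,360),(598,575),(655,565),(620,352))])
print(Q.round(3),Q.mean(0).round(4),[np.linalg.norm(Q[i]-Q[(i+1)%4]).round(3) for i in range(4)])
d=(Q[0]+Q[3]-Q[1]-Q[2])/2;print("rail dir",d,np.arctan2(d[1],d[0]))
for z in (.004,.013): print(at(c,(400,175),z))
cv2.imwrite("raw_t.png",c["img"])
```

```text
A [0.6668 0.1379 0.013 ] [0.608  0.0919 0.013 ] mid [0.6374 0.1149 0.013 ] len 0.0746 dir -2.477
B [0.6084 0.0021 0.013 ] [0.6055 0.0802 0.013 ] mid [0.607  0.0411 0.013 ] len 0.0781 dir 1.607
C [0.5926 0.1066 0.019 ] [0.5805 0.0261 0.019 ] mid [0.5865 0.0664 0.019 ] len 0.0815 dir -1.72
D [0.5541 0.048  0.013 ] [0.5524 0.1271 0.013 ] mid [0.5532 0.0875 0.013 ] len 0.0791 dir 1.593
[[0.528 0.381 0.05 ]
 [0.304 0.34  0.05 ]
 [0.314 0.281 0.05 ]
 [0.538 0.325 0.05 ]] [0.4211 0.3317 0.05  ] [np.float64(0.228), np.float64(0.059), np.float64(0.227), np.float64(0.057)]
rail dir [0.22380204 0.04214699 0.        ] 0.18614251055943795
[ 0.60870059 -0.18258861  0.004     ]
[ 0.60673708 -0.18047611  0.013     ]
```

Emit:
servo_tool(deltas=[[[0,0,0],[0,0,0.12],165],[[0,0,0],[0,0,0.12],165],[[0,0,0],[0,0,0.12],165],[[0,0,0],[0,0,0.12],165],[[0,0,0],[0,0,0.12],165],[[0,0,0],[0,0,0.12],165],[[0,0,0],[0,0,0.12],165],[[0,0,0],[0,0,0.12],165],[[0,0,0],[0,0,0.12],165],[[0,0,0],[0,0,0.12],165],[[0,0,0],[0,0,0.12],165],[[0,0,0],[0,0,0.114],165]])

```text
time: 23.05
eef_pos: [0.3582, 0.0056, 0.3656]
ee_rot: [-2.205, -2.238, 0.001]
force: [0.3, -0.2, -0.3]
finger_gap: 0.03
finger_force: 0.0
```

Emit:
servo_tool(deltas=[[[1.9,3.9,3],[0,0,0],165],[[1.9,3.9,3],[0,0,0],165],[[1.9,3.9,3],[0,0,0],165],[[1.9,3.9,3],[0,0,0],165],[[0,3.9,3],[0,0,0],165],[[0,0,3],[0,0,0],165],[[0,0,3],[0,0,0],165],[[0,0,3],[0,0,0],165],[[0,0,0],[0,0,0],165],[[0,0,0],[0,0,0],165]])

```text
time: 23.88
eef_pos: [0.5125, 0.0692, 0.155]
ee_rot: [-2.196, -2.244, 0.003]
force: [-0.5, 1.1, 1.8]
finger_gap: 0.0304
finger_force: 0.0
```

```bash
python3 go.py .552 .0835 .0135
```

```text
now [0.5125 0.0692 0.155 ] yaw 0.021 q6 -0.04 tool cm [ 1.34  4.02 14.14]
```

Emit:
servo_tool(deltas=[[[1.3,2,2],[0,0,0],165],[[0,2,2],[0,0,0],165],[[0,0,2.5],[0,0,0],165],[[0,0,2.5],[0,0,0],165],[[0,0,0],[0,0,0],165],[[0,0,0],[0,0,0],165]])

```text
time: 24.38
eef_pos: [0.553, 0.0837, 0.0671]
ee_rot: [2.196, 2.246, 0.0]
force: [0.4, 0.2, -0.1]
finger_gap: 0.0301
finger_force: 0.0
```

```bash
python3 go.py .552 .0835 .0135
python3 - <<'E'
from h import *
c=capture("top");s=capture("side");a=cv2.resize(c["img"][150:210,290:366],(400,316))
b=cv2.resize(s["img"][205:285,290:390],(400,320));cv2.imwrite("pics/r.png",np.hstack([a,b[:316]]))
E
```

```text
now [0.553  0.0837 0.0671] yaw 0.022 q6 -0.01 tool cm [-0.01 -0.1   5.36]
```

View pics/r.png

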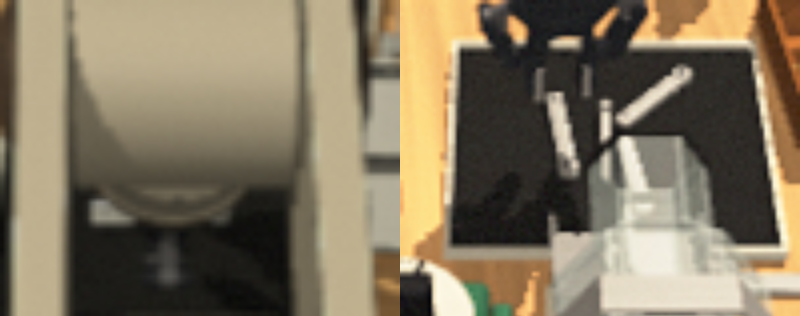

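Side crop: the open fingertips at (540,100) and (585,97) straddle lever D at (560,135) and clear lever C at (605,135). Descending and gripping.

Emit:
servo_tool(deltas=[[[0,-0.1,1.5],[0,0,0],165],[[0,0,1.5],[0,0,0],165],[[0,0,1.5],[0,0,0],165],[[0,0,0.8],[0,0,0],165],[[0,0,0],[0,0,0],165],[[0,0,0],[0,0,0],255],[[0,0,0],[0,0,0],255],[[0,0,0],[0,0,0],255],[[0,0,0],[0,0,0],255],[[0,0,0],[0,0,0],255],[[0,0,0],[0,0,0],255],[[0,0,0],[0,0,0],255]], newtons=50)

```text
time: 25.48
eef_pos: [0.5524, 0.0841, 0.0142]
ee_rot: [2.194, 2.246, 0.003]
force: [-1.6, -0.9, 9.5]
finger_gap: 0.0121
finger_force: 49.8
```

Emit:
servo_tool(deltas=[[[0,0,-1.5],[0,0,0],255],[[0,0,-2.5],[0,0,0],255],[[0,0,-2.5],[0,0,0],255],[[0,0,-2.5],[0,0,0],255],[[0,0,-2.5],[0,0,0],255],[[0,0,0],[0,0,0],255]])

```text
time: 25.98
eef_pos: [0.5534, 0.0842, 0.1335]
ee_rot: [2.192, 2.243, 0.008]
force: [1.1, 0.2, 0.6]
finger_gap: 0.0123
finger_force: 49.0
```

```bash
cat > slot.py <<'E'
from h import *
import sys,os
cx,cy,yw=.4211,.3317,.186
sl,off=float(sys.argv[1]),float(sys.argv[2]) # slot along rack x, offset of TCP from lever mid along rack y
u=np.array([np.cos(yw),np.sin(yw)]);v=np.array([-u[1],u[0]])
p=np.array([cx,cy])+sl*u+off*v;print("target",p.round(4));os.system(f"python3 go.py {p[0]} {p[1]} .12")
E
python3 slot.py .075 0
```

```text
now [0.5534 0.0842 0.1335] yaw 0.023 q6 -0.01 tool cm [26.27 -5.27  1.3 ]
target [0.4948 0.3456]
```

Emit:
servo_tool(deltas=[[[3.3,-0.7,0],[0,0,0],255],[[3.3,-0.7,0],[0,0,0],255],[[3.3,-0.7,0],[0,0,0],255],[[3.3,-0.7,0],[0,0,0],255],[[3.3,-0.7,0],[0,0,0],255],[[3.3,-0.6,0],[0,0,0],255],[[3.3,-0.6,0],[0,0,0],255],[[3.2,-0.6,0],[0,0,0],255],[[0,0,0],[0,0,-0.08],255],[[0,0,0],[0,0,-0.083],255],[[0,0,0],[0,0,0],255],[[0,0,0],[0,0,0],255]])

```text
time: 26.98
eef_pos: [0.4924, 0.3459, 0.1279]
ee_rot: [2.008, 2.416, 0.0]
force: [0.1, 0.4, -1.1]
finger_gap: 0.0123
finger_force: 48.9
```

```bash
python3 slot.py .075 0
python3 - <<'E'
from h import *
c=capture("top");s=capture("side")
b=s["img"][140:220,240:340];b=cv2.resize(b,(500,400),interpolation=cv2.INTER_CUBIC);a=cv2.resize(c["img"][170:270,200:275],(300,400),interpolation=cv2.INTER_CUBIC);cv2.imwrite("pics/s.png",np.hstack([b,a]))
E
```

```text
now [0.4924 0.3459 0.1279] yaw 0.184 q6 0.3 tool cm [-0.07  0.23  0.79]
target [0.4948 0.3456]
```

View pics/s.png

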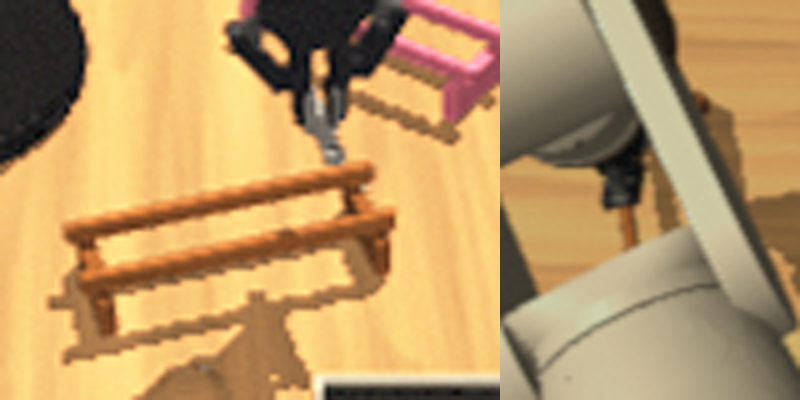

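Side crop: rack rail-top ends at (68,228), (372,165), (393,210), (85,278), and the held lever hangs above the right end at (330,150). I'll cross-check the rack pose with this view.

Run:
```python
from h import *
s=capture("side")
Q=np.array([at(s,(u/5+240,v/5+140),.05) for u,v in((372,165),(68,228),(85,278),(393,210))])
print(Q.round(3),Q.mean(0).round(4),[np.linalg.norm(Q[i]-Q[(i+1)%4]).round(3) for i in range(4)])
d=(Q[0]+Q[3]-Q[1]-Q[2])/2;print(np.arctan2(d[1],d[0]))
e=get_obs()["eef_pos"]; print((px(s,[e])-[240,140])*5)
```

```text
[[0.537 0.38  0.05 ]
 [0.307 0.333 0.05 ]
 [0.319 0.277 0.05 ]
 [0.547 0.326 0.05 ]] [0.4275 0.3293 0.05  ] [np.float64(0.235), np.float64(0.057), np.float64(0.233), np.float64(0.055)]
0.20658377779742015
[[315.21975931 117.04190774]]
```

Emit:
servo_tool(deltas=[[[0,0.3,2],[0,0,0],255],[[0,0,2],[0,0,0],255],[[0,0,1.5],[0,0,0],255],[[0,0,0.7],[0,0,0],255],[[0,0,0.5],[0,0,0],255],[[0,0,0],[0,0,0],255],[[0,0,0],[0,0,0],255]])

```text
time: 27.72
eef_pos: [0.4957, 0.3465, 0.0613]
ee_rot: [2.006, 2.417, 0.001]
force: [1.2, 0.5, -0.1]
finger_gap: 0.0122
finger_force: 49.0
```

Emit:
servo_tool(deltas=[[[0,0,0],[0,0,0],165],[[0,0,0],[0,0,0],165],[[0,0,0],[0,0,0],165],[[0,0,0],[0,0,0],165],[[0,0,-1.5],[0,0,0],165],[[0,0,-2.5],[0,0,0],165],[[0,0,-3],[0,0,0],165],[[0,0,0],[0,0,0],165]])

```text
time: 28.38
eef_pos: [0.4971, 0.3474, 0.1363]
ee_rot: [2.004, 2.416, 0.01]
force: [-0.2, -0.4, 1.3]
finger_gap: 0.0298
finger_force: 0.0
```

```bash
sed -i 's/^cx,cy,yw=.*/cx,cy,yw=.425,.330,.195/' slot.py; python3 go.py .645 .121 .13
```

```text
now [0.4971 0.3474 0.1363] yaw 0.186 q6 0.3 tool cm [-24.99  10.35   0.65]
```

Emit:
servo_tool(deltas=[[[-3.1,1.3,0],[0,0,0],130],[[-3.1,1.3,0],[0,0,0],130],[[-3.1,1.3,0],[0,0,0],130],[[-3.1,1.3,0],[0,0,0],130],[[-3.1,1.3,0],[0,0,0],130],[[-3.1,1.3,0],[0,0,0],130],[[-3.1,1.3,0],[0,0,0],130],[[-3.1,1.3,0],[0,0,0],130],[[0,0,0],[0,0,0.11],130],[[0,0,0],[0,0,0.11],130],[[0,0,0],[0,0,0.11],130],[[0,0,0],[0,0,0.11],130]])

```text
time: 29.38
eef_pos: [0.6436, 0.1216, 0.1304]
ee_rot: [2.491, 1.915, -0.0]
force: [0.0, -1.2, -0.2]
finger_gap: 0.0422
finger_force: 0.0
```

Emit:
servo_tool(deltas=[[[0,0,1],[0,0,0.11],130],[[0,0,1],[0,0,0.11],130],[[0,0,1],[0,0,0.11],130],[[0,0,1],[0,0,0.11],130],[[0,0,1],[0,0,0.11],130],[[0,0,1],[0,0,0.102],130],[[0,0,0],[0,0,0],130],[[0,0,0],[0,0,0],130]])

```text
time: 30.05
eef_pos: [0.6432, 0.1219, 0.0704]
ee_rot: [-2.968, -1.03, 0.001]
force: [-1.0, 0.0, 0.1]
finger_gap: 0.0417
finger_force: 0.0
```

```bash
python3 go.py .645 .121 .0135
python3 - <<'E'
from h import *
c=capture("top");print(mats(c)); s=capture("side"); print(mats(s))
E
```

```text
now [0.6432 0.1219 0.0704] yaw -0.903 q6 0.97 tool cm [0.09 0.18 5.69]
[(np.int32(27), 124, 422, 7, 40, 7), (np.int32(2681), 4, 349, 244, 188, 1), (np.int32(46), 94, 398, 10, 60, 7)]
[(np.int32(105), 50, 388, 97, 26, 53), (np.int32(23), 3, 358, 40, 7, 88), (np.int32(680), 24, 289, 135, 98, 0)]
```

Emit:
servo_tool(deltas=[[[0.1,0.2,1.5],[0,0,0],130],[[0,0,1.5],[0,0,0],130],[[0,0,1.5],[0,0,0],130],[[0,0,1.1],[0,0,0],130],[[0,0,0],[0,0,0],130],[[0,0,0],[0,0,0],255],[[0,0,0],[0,0,0],255],[[0,0,0],[0,0,0],255],[[0,0,0],[0,0,0],255],[[0,0,0],[0,0,0],255],[[0,0,0],[0,0,0],255],[[0,0,0],[0,0,0],255]], newtons=50)

```text
time: 31.15
eef_pos: [0.6461, 0.121, 0.0159]
ee_rot: [2.969, 1.025, 0.003]
force: [-0.2, -0.0, 7.1]
finger_gap: 0.012
finger_force: 49.5
```

Emit:
servo_tool(deltas=[[[0,0,-1.5],[0,0,0],255],[[0,0,-2.5],[0,0,0],255],[[0,0,-2.5],[0,0,0],255],[[0,0,-2.5],[0,0,0],255],[[0,0,-2.5],[0,0,0],255],[[0,0,0],[0,0,0],255]])

```text
time: 31.65
eef_pos: [0.6473, 0.1211, 0.1356]
ee_rot: [2.968, 1.025, 0.011]
force: [0.5, 0.3, 0.6]
finger_gap: 0.0119
finger_force: 49.0
```

```bash
python3 slot.py .023 -.008
```

```text
now [0.6473 0.1211 0.1356] yaw -0.906 q6 0.97 tool cm [ -2.92 -28.4    1.42]
target [0.4491 0.3266]
```

Emit:
servo_tool(deltas=[[[0,0,0],[0,0,-0.11],255],[[0,0,0],[0,0,-0.11],255],[[0,0,0],[0,0,-0.11],255],[[0,0,0],[0,0,-0.11],255],[[0,0,0],[0,0,-0.11],255],[[0,0,0],[0,0,-0.11],255],[[0,0,0],[0,0,-0.11],255],[[0,0,0],[0,0,-0.11],255],[[0,0,0],[0,0,-0.11],255],[[0,0,0],[0,0,-0.11],255],[[0,0,0],[0,0,0],255],[[0,0,0],[0,0,0],255]])

```text
time: 32.65
eef_pos: [0.6454, 0.121, 0.1296]
ee_rot: [2.0, 2.423, 0.0]
force: [-0.9, -0.4, -1.7]
finger_gap: 0.0121
finger_force: 49.0
```

Emit:
servo_tool(deltas=[[[2.8,-1.7,0],[0,0,0],255],[[2.8,-1.7,0],[0,0,0],255],[[2.8,-1.7,0],[0,0,0],255],[[2.8,-1.7,0],[0,0,0],255],[[2.8,-1.7,0],[0,0,0],255],[[2.8,-1.7,0],[0,0,0],255],[[2.8,-1.7,0],[0,0,0],255],[[2.8,-1.7,0],[0,0,0],255],[[2.8,-1.7,0],[0,0,0],255],[[0,0,0],[0,0,0],255],[[0,0,0],[0,0,0],255]])

```text
time: 33.57
eef_pos: [0.4458, 0.3398, 0.1298]
ee_rot: [1.997, 2.425, 0.001]
force: [0.4, 0.4, -0.6]
finger_gap: 0.0119
finger_force: 49.0
```

```bash
python3 slot.py .023 .008
python3 - <<'E'
from h import *
s=capture("side");c=capture("top");print("top",mats(c))
b=s["img"][140:220,240:340];b=cv2.resize(b,(500,400),interpolation=cv2.INTER_CUBIC);a=cv2.resize(c["img"][150:210,290:366],(300,237));o=np.zeros((400,800,3),np.uint8);o[:,:500]=b;o[:237,500:]=a;cv2.imwrite("pics/u.png",o)
E
```

```text
now [0.4458 0.3398 0.1298] yaw 0.193 q6 0.32 tool cm [0.24 0.07 0.98]
target [0.446  0.3423]
top [(np.int32(197), 7, 319, 35, 114, 12)]
```

View pics/u.png

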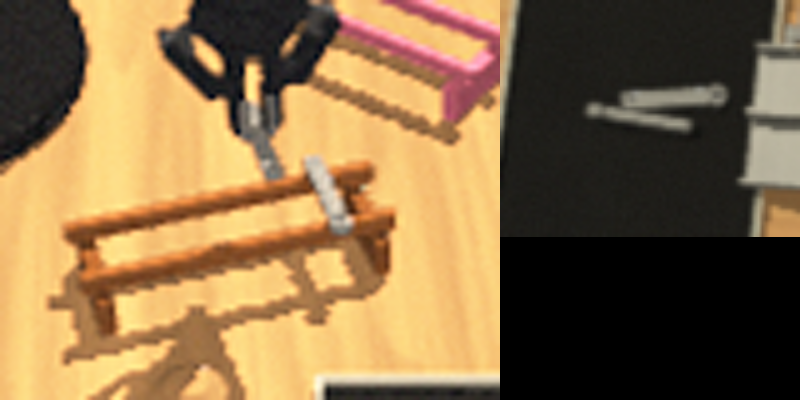

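Side crop: lever D lies across both rails, (313,160)-(342,228), and the rack hasn't moved. Lever A hangs at (265,150) above its slot. The top crop shows B and C still in the tray. Placing A.

Emit:
servo_tool(deltas=[[[0.2,0,2],[0,0,0],255],[[0,0,2],[0,0,0],255],[[0,0,1.5],[0,0,0],255],[[0,0,0.7],[0,0,0],255],[[0,0,0.5],[0,0,0],255],[[0,0,0],[0,0,0],255],[[0,0,0],[0,0,0],255]])

```text
time: 34.25
eef_pos: [0.447, 0.3404, 0.0631]
ee_rot: [1.997, 2.424, 0.001]
force: [-0.3, 0.2, -0.5]
finger_gap: 0.0118
finger_force: 49.0
```

Emit:
servo_tool(deltas=[[[0,0,0],[0,0,0],165],[[0,0,0],[0,0,0],165],[[0,0,0],[0,0,0],165],[[0,0,0],[0,0,0],165],[[0,0,-1.5],[0,0,0],165],[[0,0,-2.5],[0,0,0],165],[[0,0,-3],[0,0,0],165],[[0,0,0],[0,0,0],165]])

```text
time: 34.92
eef_pos: [0.448, 0.3418, 0.1381]
ee_rot: [1.994, 2.424, 0.01]
force: [0.9, 0.3, 1.8]
finger_gap: 0.0302
finger_force: 0.0
```

```bash
python3 go.py .592 .099 .07
```

```text
now [0.448  0.3418 0.1381] yaw 0.194 q6 0.32 tool cm [-26.61   9.4    6.81]
```

Emit:
servo_tool(deltas=[[[-3.3,1.2,0],[0,0,0],165],[[-3.3,1.2,0],[0,0,0],165],[[-3.3,1.2,0],[0,0,0],165],[[-3.3,1.2,0],[0,0,0],165],[[-3.3,1.2,0],[0,0,0],165],[[-3.3,1.2,1],[0,0,0],165],[[-3.3,1.1,2],[0,0,0],165],[[-3.3,1,2],[0,0,0],165],[[0,0,1.5],[0,0,0.115],165],[[0,0,0],[0,0,0.115],165],[[0,0,0],[0,0,0.115],165],[[0,0,0],[0,0,0],165]])

```text
time: 35.92
eef_pos: [0.5885, 0.0993, 0.0672]
ee_rot: [-2.389, -2.039, 0.001]
force: [-0.1, 0.3, 0.8]
finger_gap: 0.0301
finger_force: 0.0
```

Emit:
servo_tool(deltas=[[[0,0,0],[0,0,0],165]])

```text
time: 36.0
eef_pos: [0.5886, 0.0996, 0.0676]
ee_rot: [2.379, 2.052, 0.0]
force: [0.4, 0.8, 0.5]
finger_gap: 0.0304
finger_force: 0.0
```

```bash
python3 go.py .5912 .0975 .0145
```

```text
now [0.5886 0.0996 0.0676] yaw -0.147 q6 0.19 tool cm [-0.17  0.29  5.31]
```

Emit:
servo_tool(deltas=[[[-0.2,0.3,1.5],[0,0,0],165],[[0,0,1.5],[0,0,0],165],[[0,0,1.5],[0,0,0],165],[[0,0,0.8],[0,0,0],165],[[0,0,0],[0,0,0],165],[[0,0,0],[0,0,0],255],[[0,0,0],[0,0,0],255],[[0,0,0],[0,0,0],255],[[0,0,0],[0,0,0],255],[[0,0,0],[0,0,0],255],[[0,0,0],[0,0,0],255],[[0,0,0],[0,0,0],255]], newtons=50)

```text
time: 37.0
eef_pos: [0.5917, 0.0972, 0.0154]
ee_rot: [2.382, 2.047, 0.002]
force: [-0.9, 1.1, 6.8]
finger_gap: 0.0071
finger_force: 52.4
```

Emit:
servo_tool(deltas=[[[0,-1,-0.1],[0,0,0],255],[[0,-1,0],[0,0,0],255],[[0,-1,0],[0,0,0],255],[[0,-1,0],[0,0,0],255],[[0,-0.5,0],[0,0,0],255],[[0,0,0.1],[0,0,0],255],[[0,0,0],[0,0,0],255]])

```text
time: 37.58
eef_pos: [0.5464, 0.1041, 0.0154]
ee_rot: [2.382, 2.048, 0.001]
force: [-3.5, 0.6, 10.2]
finger_gap: 0.0071
finger_force: 53.0
```

Emit:
servo_tool(deltas=[[[0,0,0],[0,0,0],165],[[0,0,0],[0,0,0],165],[[0,0,0],[0,0,0],165],[[0,0,0],[0,0,0],165],[[-1,0,-0.2],[0,0,0],165],[[-1,0,0],[0,0,0],165],[[-1.1,0,0],[0,0,0],165],[[0,0,0.2],[0,0,0],165],[[0,0,0],[0,0,0],255],[[0,0,0],[0,0,0],255],[[0,0,0],[0,0,0],255],[[0,0,0],[0,0,0],255]])

```text
time: 38.58
eef_pos: [0.542, 0.0734, 0.0146]
ee_rot: [2.382, 2.048, 0.0]
force: [0.5, -0.9, 0.9]
finger_gap: 0.0074
finger_force: 51.0
```

Emit:
servo_tool(deltas=[[[0,0,0],[0,0,0],255],[[0,0,0],[0,0,0],255],[[0,0,0],[0,0,0],255]])

```text
time: 38.83
eef_pos: [0.542, 0.0734, 0.0146]
ee_rot: [2.382, 2.048, 0.0]
force: [0.1, 0.6, -0.7]
finger_gap: 0.0072
finger_force: 51.0
```

Emit:
servo_tool(deltas=[[[0,0,-1.5],[0,0,0],255],[[0,0,-2.5],[0,0,0],255],[[0,0,-2.5],[0,0,0],255],[[0,0,-2.5],[0,0,0],255],[[0,0,-2.5],[0,0,-0.11],255],[[0,0,0],[0,0,-0.115],255],[[0,0,0],[0,0,-0.115],255],[[0,0,0],[0,0,0],255]])

```text
time: 39.5
eef_pos: [0.542, 0.0734, 0.1298]
ee_rot: [1.994, 2.427, 0.0]
force: [0.0, 1.1, -0.5]
finger_gap: 0.0075
finger_force: 50.8
```

```bash
python3 slot.py -.024 0
```

```text
now [0.542  0.0734 0.1298] yaw 0.195 q6 -0.2 tool cm [27.45 -8.9   0.98]
target [0.4015 0.3253]
```

Emit:
servo_tool(deltas=[[[3.4,-1.1,0],[0,0,0],255],[[3.4,-1.1,0],[0,0,0],255],[[3.4,-1.1,0],[0,0,0],255],[[3.4,-1.1,0],[0,0,0],255],[[3.4,-1.1,0],[0,0,0],255],[[3.4,-1.1,0],[0,0,0],255],[[3.4,-1.1,0],[0,0,0],255],[[3.5,-1.1,0],[0,0,0],255],[[0,0,0],[0,0,0],255],[[0,0,0],[0,0,0],255]])

```text
time: 40.33
eef_pos: [0.4031, 0.3262, 0.1292]
ee_rot: [-2.002, -2.42, 0.001]
force: [0.7, -0.6, 0.2]
finger_gap: 0.0071
finger_force: 50.8
```

```bash
python3 slot.py -.024 0
python3 - <<'E'
from h import *
c=capture("top");print("top",mats(c))
E
```

```text
now [0.4031 0.3262 0.1292] yaw 0.188 q6 0.34 tool cm [-0.05 -0.18  0.92]
target [0.4015 0.3253]
top [(np.int32(118), 21, 307, 17, 84, 10)]
```

Emit:
servo_tool(deltas=[[[0,-0.2,2],[0,0,0],255],[[0,0,2],[0,0,0],255],[[0,0,1.5],[0,0,0],255],[[0,0,0.7],[0,0,0],255],[[0,0,0.5],[0,0,0],255],[[0,0,0],[0,0,0],255],[[0,0,0],[0,0,0],255]])

```text
time: 40.97
eef_pos: [0.4028, 0.3243, 0.0631]
ee_rot: [2.003, 2.42, 0.001]
force: [0.6, 1.0, -1.0]
finger_gap: 0.0073
finger_force: 50.8
```

Emit:
servo_tool(deltas=[[[0,0,0],[0,0,0],175],[[0,0,0],[0,0,0],175],[[0,0,0],[0,0,0],175],[[0,0,0],[0,0,0],175],[[0,0,-1.5],[0,0,0],175],[[0,0,-2.5],[0,0,0],175],[[0,0,-3],[0,0,0],175],[[0,0,0],[0,0,0],175]])

```text
time: 41.63
eef_pos: [0.404, 0.3256, 0.1379]
ee_rot: [2.0, 2.419, 0.01]
force: [0.4, 1.1, 1.5]
finger_gap: 0.0266
finger_force: 0.0
```

```bash
python3 go.py .607 .0395 .07
```

```text
now [0.404  0.3256 0.1379] yaw 0.189 q6 0.34 tool cm [-31.93  14.52   6.82]
```

Emit:
servo_tool(deltas=[[[-3.2,1.4,0],[0,0,0],130],[[-3.2,1.4,0],[0,0,0],130],[[-3.2,1.4,0],[0,0,0],130],[[-3.2,1.5,0],[0,0,0],130],[[-3.2,1.5,0],[0,0,0],130],[[-3.2,1.5,0],[0,0,0],130],[[-3.2,1.5,0],[0,0,0],130],[[-3.2,1.5,1],[0,0,0],130],[[-3.2,1.5,2],[0,0,0],130],[[-3.2,1.3,2],[0,0,0],130],[[0,0,1.8],[0,0,0.077],130],[[0,0,0],[0,0,0.076],130]])

```text
time: 42.63
eef_pos: [0.6039, 0.0356, 0.0605]
ee_rot: [-2.185, -2.252, 0.005]
force: [-0.5, 1.4, -2.0]
finger_gap: 0.0418
finger_force: 0.0
```

Emit:
servo_tool(deltas=[[[0,0,0],[0,0,0],130],[[0,0,0],[0,0,0],130]])

```text
time: 42.8
eef_pos: [0.605, 0.0375, 0.0648]
ee_rot: [2.178, 2.263, 0.0]
force: [0.1, 0.6, -0.4]
finger_gap: 0.042
finger_force: 0.0
```

```bash
python3 go.py .607 .039 .0145
```

```text
now [0.605  0.0375 0.0648] yaw 0.038 q6 -0.1 tool cm [0.15 0.2  5.03]
```

Emit:
servo_tool(deltas=[[[0.1,0.2,1.5],[0,0,0],130],[[0,0,1.5],[0,0,0],130],[[0,0,1.5],[0,0,0],130],[[0,0,0.5],[0,0,0],130],[[0,0,0],[0,0,0],130],[[0,0,0],[0,0,0],255],[[0,0,0],[0,0,0],255],[[0,0,0],[0,0,0],255],[[0,0,0],[0,0,0],255],[[0,0,0],[0,0,0],255],[[0,0,0],[0,0,0],255],[[0,0,0],[0,0,0],255]], newtons=50)

```text
time: 43.8
eef_pos: [0.6075, 0.0385, 0.0161]
ee_rot: [2.179, 2.26, 0.002]
force: [-0.6, 0.3, 5.9]
finger_gap: 0.0123
finger_force: 49.0
```

Emit:
servo_tool(deltas=[[[0,0,-1.5],[0,0,0],255],[[0,0,-2.5],[0,0,0],255],[[0,0,-2.5],[0,0,0],255],[[0,0,-2.5],[0,0,0],255],[[0,0,-2.5],[0,0,-0.077],255],[[0,0,0],[0,0,-0.08],255],[[0,0,0],[0,0,0],255]])

```text
time: 44.38
eef_pos: [0.6076, 0.0385, 0.132]
ee_rot: [1.99, 2.427, 0.003]
force: [0.3, -0.7, -1.4]
finger_gap: 0.0122
finger_force: 48.9
```

```bash
python3 slot.py -.074 0
```

```text
now [0.6076 0.0385 0.132 ] yaw 0.198 q6 -0.26 tool cm [ 32.19 -19.58   1.09]
target [0.3524 0.3157]
```

Emit:
servo_tool(deltas=[[[2.9,-1.8,0],[0,0,0],255],[[2.9,-1.8,0],[0,0,0],255],[[2.9,-1.8,0],[0,0,0],255],[[2.9,-1.8,0],[0,0,0],255],[[2.9,-1.8,0],[0,0,0],255],[[2.9,-1.8,0],[0,0,0],255],[[2.9,-1.8,0],[0,0,0],255],[[2.9,-1.8,0],[0,0,0],255],[[2.9,-1.8,0],[0,0,0],255],[[2.9,-1.7,0],[0,0,0],255],[[2.9,-1.7,0],[0,0,0],255],[[0,0,0],[0,0,0],255]])

```text
time: 45.38
eef_pos: [0.3497, 0.3169, 0.1293]
ee_rot: [-1.995, -2.425, 0.001]
force: [1.0, -0.1, -0.1]
finger_gap: 0.012
finger_force: 49.0
```

Emit:
servo_tool(deltas=[[[0,0,0],[0,0,0],255]])

```text
time: 45.47
eef_pos: [0.352, 0.3148, 0.1293]
ee_rot: [-1.996, -2.426, 0.001]
force: [0.4, 0.2, -1.0]
finger_gap: 0.012
finger_force: 49.0
```

```bash
python3 slot.py -.074 0
```

```text
now [0.352  0.3148 0.1293] yaw 0.194 q6 0.37 tool cm [0.07 0.06 0.93]
target [0.3524 0.3157]
```

Place it, rise, and move off so the rack and knob are visible.

Emit:
servo_tool(deltas=[[[0,0,2],[0,0,0],255],[[0,0,2],[0,0,0],255],[[0,0,1.5],[0,0,0],255],[[0,0,0.7],[0,0,0],255],[[0,0,0.4],[0,0,0],255],[[0,0,0],[0,0,0],255],[[0,0,0],[0,0,0],255]])

```text
time: 46.05
eef_pos: [0.3538, 0.3139, 0.0642]
ee_rot: [1.998, 2.424, 0.001]
force: [-0.4, 0.0, -0.9]
finger_gap: 0.0117
finger_force: 49.0
```

Emit:
servo_tool(deltas=[[[0,0,0],[0,0,0],165],[[0,0,0],[0,0,0],165],[[0,0,0],[0,0,0],165],[[0,0,0],[0,0,0],165],[[0,0,-1.5],[0,0,0],165],[[0,0,-2.5],[0,0,0],165],[[0,0,-3],[0,0,0],165],[[0,0,-3],[0,0,0],165],[[0,0,-3],[0,0,0],165],[[0,0,-3],[0,0,0],165],[[0,0,-3],[0,0,0],165],[[0,0,0],[0,0,0],165]])

```text
time: 47.05
eef_pos: [0.3544, 0.3148, 0.2594]
ee_rot: [1.995, 2.423, 0.011]
force: [0.8, 0.3, 0.6]
finger_gap: 0.0301
finger_force: 0.0
```

Emit:
servo_tool(deltas=[[[-3,0.5,0],[0,0,0],165],[[-3,0.5,0],[0,0,0],165],[[-3,0.5,0],[0,0,0],165],[[-3,0.5,0],[0,0,0],165],[[-3,0.5,0],[0,0,0],165],[[-3,0.5,0],[0,0,0],165],[[-3,0.5,0],[0,0,0],165],[[-3,0.5,0],[0,0,0],165],[[0,0,0],[0,0,0],165]])

```text
time: 47.8
eef_pos: [0.4398, 0.0823, 0.2534]
ee_rot: [2.0, 2.421, -0.001]
force: [-0.6, 1.0, 0.4]
finger_gap: 0.0303
finger_force: 0.0
```

Run:
```python
from h import *
s=capture("side");c=capture("top");print(get_obs()["eef_pos"],mats(c))
o=np.zeros((600,800,3),np.uint8)
def put(im,x,y): o[y:y+im.shape[0],x:x+im.shape[1]]=im[:600-y,:800-x]
z=lambda i,f:cv2.resize(i,None,fx=f,fy=f,interpolation=cv2.INTER_CUBIC)
put(z(s["img"][155:210,250:335],5),0,0)
put(z(c["img"][178:268,210:265],5),428,0)
put(z(c["img"][208:252,420:466],5),0,300)
put(z(s["img"][262:310,264:312],4),235,300)
cv2.imwrite("pics/v.png",o)
```

```text
[0.43873122 0.085326   0.25342201] [(np.int32(2516), -41, 344, 198, 152, 90)]
```

View pics/v.png

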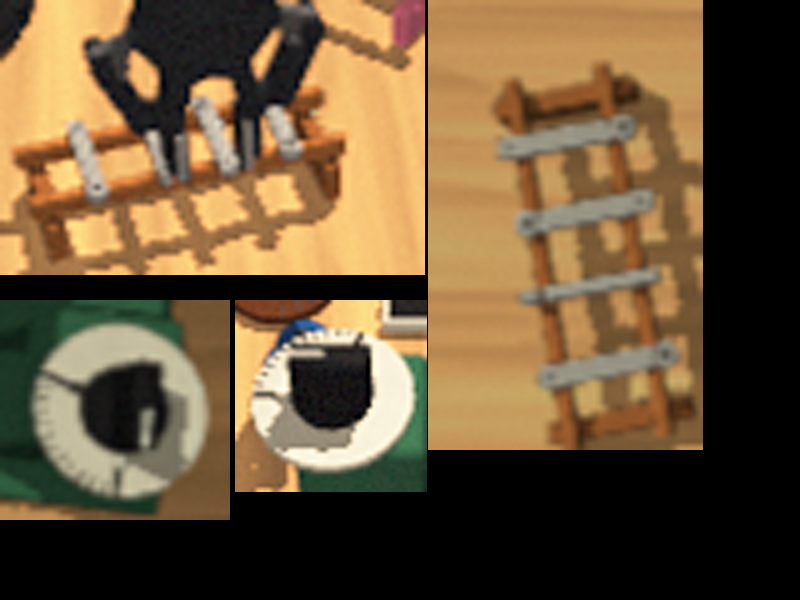

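The picture shows four levers across both rails, at top crop (566,138), (585,213), (590,287) and (608,365), all separate and centred. The knob's pointer is back at the level mark. Handing in.

```bash
python3 -c "
from workcell import *
print(hand_in())"
```

```text
the job is handed in; nothing more can be done
None
```

The job is handed in, with no verdict shown: all four levers came out and lie apart across both rails of the rack, one of them on its edge, and the tilt knob is back at level (last picture, about 48 s).

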